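# Uncover the tube box

### The arm

A 6-joint arm with a two-finger parallel gripper is mounted at the origin on the work surface. World frame = base frame: x ahead of the robot, y to its left, z up, the work surface at z = 0. Lengths are in m, angles in degrees, forces in N, time in s.
With the tool pointing down it reaches from about 0.3 to 0.75 m from the base axis. Payload 8.5 kg.
Tool frame: the origin (TCP) lies at the very end of the fingers, on their centre line; the grasp point (between the pads) lies 19 mm behind it; z points along the fingers, y is the line along which they close (so a half turn about z gives the same grasp; the last joint's range is limited). The gripper opens to 85 mm and grips with 20 to 120 N. Pads are 22 mm wide; open, the fingers measure 114 mm over their backs; the gripper's body (76 mm by 85 mm) begins 54 mm behind the grasp point. The pads swing forward as they close: fully open they stand 13 mm farther back than shut.
Start: joints at [63.696, 21.807, 74.336, -0, 83.858, -12.336], TCP at [0.133, 0.534, 0.21] pointing down, gripper open.
Joint ranges: [-178.18, 178.18], [-50.72, 133.34], [12.68, 142.11], [-81.47, 261.47], [9.98, 163.14], [-165.26, 165.26]. Speed limits (degrees/s): [136.94, 136.94, 180, 180, 180, 180].

### API

Orientations are given as a 3x3 rotation matrix whose columns are the frame's x, y, z axes.
In Python, from rig import observe, cams, ticket gives the robot as it stands.
- The arm moves only by the tool move_arm, never from a script. Its arguments are lists of equal length, an entry for each row: "jaw": the finger opening in cm, from 0 to 8.54; "dp": the shift along the tool's x, y, z in cm, a list of three; "turn": the turn, a rotation vector about the tool's x, y, z in rad, a list of three. In form: {"jaw": [jaw, ...], "dp": [[tx, ty, tz], ...], "turn": [[wx, wy, wz], ...]}. A call has 1 to 12 rows; each row shifts and turns the commanded pose from where the row before left it, along the tool's axes as they then stand; what a row does not reach is not made up. A row lasts 1/12 s, in which the tool goes at most 41.7 mm and 7.16 degrees, less where a joint would pass 70% of its speed; a pose out of reach is approached as far as the arm can. A call is refused whole if a number of a shift passes 4.17 or a number of a turn 0.125, either way. A call with a gripper value outside its range is refused whole. The fingers move at their own pace and stop on an object; "force" is the grip in N (left out, the last holds). Time passes only in rows, so rows that do not move let the fingers close. It gives the time, the measured TCP pose, the force, the opening and the grip force at its end, in the units of the state.
- observe(): the state, without advancing time (a new reading comes with each control period).
- cams.get_image(name): name is "side" or "top"; returns (picture, depth): 400x640x3 uint8, red, green, blue; 400x640 float32, m along the optical axis (not along the pixel's ray), 0 where there is no reading.
- cams.calibration(name): a dict with "vertical_fov" (degrees; the focal length in pixels is half the picture's height over the tangent of half this angle, whatever the lens; pixels are square), "cx", "cy" (the principal point, pixels), "view" (4x4, takes a point from world to camera coordinates). Camera axes: x right, y up, looking along -z (the intrinsics and any distortion apply to the point x, -y, -z); pixel columns grow to the right and rows downward; lengths in m; the calibration is good to about 2 mm. A picture is of the moment at which its call begins. calibration takes no time and is no camera call.
- ticket.close_job(): hands the job in; it is judged then, once.
Trained networks look in the newest picture that a camera, given by its name, has taken for a name from the list of things; names that differ only in an ending like _2 or _b are one class to them, and where a whole thing is asked for, a point or a joint stands for the part that bears it (a point fixed in the world has none). Each returns a list of dicts, best first, with "p" (0 to 1); they miss things now and then, are a little off and sometimes report something else, mostly with a low value. They report only what shows in the picture. A call takes as long as a camera call.
- cams.spot_in(camera, query): "box" ([centre column, centre row, width, height] as shares, 0 to 1, of the picture: columns of its width, rows of its height, round what is visible of it).
- cams.outline_of(camera, query): "mask" (400x640 bool, what is visible of it) and "box" ([centre column, centre row, width, height] as shares, 0 to 1, of the picture: columns of its width, rows of its height, round what is visible of it).
- cams.mark_of(camera, query): "location" ([column, row] as shares, 0 to 1, of the picture: columns of its width, rows of its height: a listed point, or the origin of a listed thing).
The state is a dict: "time_s": time; "q": joint angles; "qvel": joint speeds; "joint_efforts": joint torques, N m; "position": TCP position; "tool_rot": TCP orientation; "ft_force": force on the tool from outside, world axes, zero at the start; "wrist_torque": the same for the moment, N m; "grip_width": finger opening in m; "gripper_force": force on a finger pad.
Only numpy, scipy, OpenCV 4.12 (cv2) and the standard library are available. Lean on these libraries where they do the work, as an engineer would, in place of code of your own. Each camera call takes 0.05 s, during which the arm holds its last target. There are 200 camera calls.

### The job

Open the blue-covered tube box on the lab bench: squeeze the cover's two yellow snap tabs inward and, keeping them squeezed, lift the cover straight off while the box stays standing on the bench. Lower the cover, right way up, onto the middle of the black mat before letting go of it, and do not disturb the grey-covered box.

Things in the scene. Friction and masses are not known exactly. Their poses are not given: they have to be found in the camera images.
- blue_cover_mid (a point): Centre of the blue cover (110 x, 50 y, 38 mm high, 0.1 kg; pale top panel), 69 mm above the bench when closed; z up. Centred on this point, on its +y and -y sides, are two yellow spring tabs 34 mm long, 28 mm high, standing 8 mm proud: 66 mm across both, 52 mm fully squeezed. Its plugs and catches reach 12 mm below its rim: set down flat, it stands on these, this point 31 mm above the surface.
- tube_box: White open box under the blue cover, 110 (x) x 46 (y) x 50 mm high, loose, 0.5 kg, with green-capped tubes. Origin: centre of underside; axes as the closed cover's. Each tab slides in 7 mm along y, frees its catch after about 4 mm, takes 2 N to start and 6 N fully in (a 20 N squeeze does); with either tab out, the box lifts with the cover. Squeezed off-centre, the box slides a little.
- mat_top (a point): Centre of the upper face of the black rubber mat, 180 (x) x 150 (y) x 4 mm, fixed flat on the bench; x and y along its sides.
- grey_cover_mid (a point): Centre of the grey cover of the second, otherwise equal closed box (red-capped tubes), to be left alone; same sizes and axes as the blue one.

How it is judged (in metres and radians):
On the way, in this order (a step that is already met when the one before it is completed fails the run):
1. the blue cover is lifted at least 30 mm clear of its seat, while its box stands upright on the bench (z of blue_cover_mid in the frame of tube_box above 0.099 m and height (world z) of tube_box below 0.01 m and angle between tube_box's own z axis and vertical below 0.17 rad), for 0.1 s.
2. the cover is lowered to within 12 mm of standing on the middle of the mat while still held (horizontal distance between blue_cover_mid and mat_top below 0.045 m and height (world z) of blue_cover_mid below 0.047 m and contact force between the fingers and blue_cover above 0.5 N), for 0.05 s.
At the end, for the whole second after the job is handed in: The blue cover stands right way up (within 10 degrees) on the mat, its centre within 45 mm of the mat's centre, released and at rest; its box stands upright on the bench within 60 mm of where it began; the grey-covered box was not moved (horizontal distance between blue_cover_mid and mat_top below 0.045 m and height (world z) of blue_cover_mid between 0.03 and 0.041 m and angle between each of blue_cover_mid, tube_box's own z axis and vertical below 0.17 rad and linear speed of tube_box below 0.02 m/s and height (world z) of tube_box below 0.01 m and distance of tube_box from where it was at the start of the episode below 0.06 m); the robot touches nothing.
It fails at once if the grey-covered box is moved more than 25 mm, or its cover is taken off (distance of grey_cover_mid from where it was at the start of the episode above 0.025 m).
It also fails if it takes over 45 s, if anything falls off the work surface, if the arm or the gripper's body presses on something with over 40 N, if the wrist force passes 120 N, or if a joint passes its speed limit or range.

## Working session

There is one attempt and no reset: what is moved stays moved. The work goes in short steps, Python scripts to look and compute and a tool call to move; the robot and the scene stay as the last step left them, time stands still between calls to the robot, and variables do not carry over. Pictures are saved under pics/ and viewed, at most 10 in all, crops included, and the job is handed in when it is done.

Besides the shell and the picture viewer there is one more tool, called after "Call:" by a JSON object that holds its "fn" and its "kwargs", one argument or row to a line. move_arm: Moves the arm, as the interface text tells. Its arguments: {"type":"object","properties":{"jaw":{"type":"array","items":{"type":"number"}},"dp":{"type":"array","items":{"type":"array","items":{"type":"number"}}},"turn":{"type":"array","items":{"type":"array","items":{"type":"number"}}},"force":{"type":"number"}},"required":["jaw","dp","turn"]}

```bash
mkdir -p pics; ls; cat > h.py <<'E'
import numpy as np, cv2
from rig import observe, cams, ticket
def cloud(name,depth):
    c=cams.calibration(name); f=200/np.tan(np.radians(c["vertical_fov"])/2)
    v,u=np.mgrid[0:400,0:640]
    X=np.stack([(u-c["cx"])/f*depth,-(v-c["cy"])/f*depth,-depth,np.ones_like(depth)],-1)
    return (X@np.linalg.inv(np.array(c["view"])).T)[...,:3]
E
python3 - <<'E'
from h import *
for n in("top","side"):
    im,d=cams.get_image(n); cv2.imwrite(f"pics/{n}0.png",im[...,::-1]); c=cams.calibration(n)
    print(n,{k:v for k,v in c.items() if k!="view"}); print(np.round(c["view"],3).tolist())
    P=cloud(n,d)
    for q in("blue_cover_mid","grey_cover_mid","mat_top","tube_box"):
        r=cams.mark_of(n,q)[:2]
        for x in r:
            u,v=int(x["location"][0]*640),int(x["location"][1]*400)
            print(q,round(x["p"],2),u,v,np.round(P[min(v,399),min(u,639)],3))
print(observe()["tool_rot"])
E
```

```text
pics
top {'vertical_fov': 43.61410668479762, 'cx': 317.6545030538739, 'cy': 199.47064653715685}
[[0.016, -1.0, 0.015, -0.009], [0.986, 0.018, 0.165, -0.545], [-0.165, 0.012, 0.986, -0.857], [0.0, 0.0, 0.0, 1.0]]
blue_cover_mid 0.7 313 251 [0.45  0.008 0.09 ]
grey_cover_mid 0.94 475 217 [ 0.513 -0.269  0.088]
mat_top 0.74 169 206 [0.535 0.279 0.005]
side {'vertical_fov': 47.31956375181655, 'cx': 325.9328951289527, 'cy': 195.98671225056376}
[[0.895, -0.447, 0.005, -0.485], [0.336, 0.681, 0.651, -0.217], [-0.294, -0.58, 0.759, -0.756], [0.0, 0.0, 0.0, 1.0]]
blue_cover_mid 0.97 281 202 [ 0.449 -0.005  0.09 ]
grey_cover_mid 0.95 393 314 [ 0.514 -0.278  0.09 ]
mat_top 0.74 268 133 [0.526 0.269 0.006]
tube_box 0.75 284 227 [ 0.446 -0.017  0.031]
[[-9.70426333e-01  2.41397451e-01 -6.02082549e-05]
 [ 2.41397456e-01  9.70426328e-01 -9.78932085e-05]
 [ 3.47965047e-05 -1.09532267e-04 -9.99999993e-01]]
```

```bash
python3 - <<'E'
from h import *
im,d=cams.get_image("top"); P=cloud("top",d)
def rect(m,lab):
    p=P[m][:,:2]; (c,s,a)=cv2.minAreaRect((p*1000).astype(np.float32)); print(lab,m.sum(),np.round(c,1),np.round(s,1),round(a,1),"z",np.round(np.percentile(P[m][:,2],[5,50,95]),4))
for q in("blue_cover_mid","grey_cover_mid"):
    r=cams.outline_of("top",q)[0]; m=r["mask"]&(P[...,2]>.08)&(d>0)
    m=cv2.erode(m.astype(np.uint8),np.ones((3,3)))>0; rect(m,q)
r=cams.outline_of("top","mat_top"); print(len(r))
m=(im.max(-1)<60)&(abs(P[...,2])<.015)&(P[...,1]>.12)&(P[...,1]<.42)&(d>0)
m=cv2.morphologyEx(m.astype(np.uint8),cv2.MORPH_OPEN,np.ones((5,5)))>0; rect(m,"mat")
# yellow tabs
hsv=cv2.cvtColor(im,cv2.COLOR_RGB2HSV); y=(abs(hsv[...,0].astype(int)-27)<8)&(hsv[...,1]>120)&(hsv[...,2]>90)
n,l,s,c=cv2.connectedComponentsWithStats(y.astype(np.uint8))
for i in range(1,n):
    if s[i,4]>8: print("yellow",s[i],np.round(P[l==i].mean(0),3))
E
```

```text
blue_cover_mid 1722 [451.    8.6] [104.9  60.9] 22.4 z [0.0849 0.0884 0.0909]
grey_cover_mid 1663 [ 517.2 -276.9] [105.2  61.2] 31.1 z [0.084  0.088  0.0906]
1
mat 7319 [534.5 275. ] [177.3 148.9] 3.4 z [0.0013 0.0041 0.0068]
yellow [486 198  14  18  77] [ 0.533 -0.302  0.082]
yellow [458 214  15  19 114] [ 0.502 -0.253  0.082]
yellow [323 235  12  20  99] [ 0.462 -0.019  0.085]
yellow [292 248  11  19  91] [0.439 0.035 0.102]
```

View pics/top0.png

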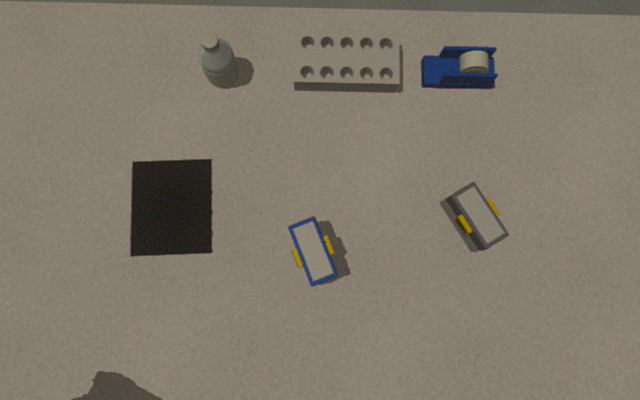

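View pics/side0.png

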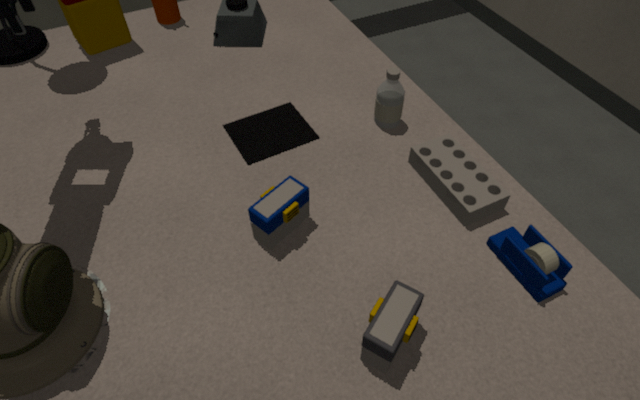

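Call:
{"fn": "move_arm", "kwargs": {
  "jaw": [8.5, 8.5, 8.5, 8.5, 8.5, 8.5, 8.5, 8.5, 8.5, 8.5, 8.5, 8.5],
  "dp": [
    [0, 0, 0],
    [0, 0, 0],
    [0, 0, 0],
    [0, 0, 0],
    [0, 0, 0],
    [0, 0, 0],
    [-0.57, -3.5, 0],
    [-0.57, -3.5, 0],
    [-0.57, -3.5, 0],
    [-0.57, -3.5, 0],
    [-0.57, -3.5, 0],
    [-0.57, -3.5, 0]
  ],
  "turn": [
    [0, 0, -0.107],
    [0, 0, -0.107],
    [0, 0, -0.107],
    [0, 0, -0.107],
    [0, 0, -0.107],
    [0, 0, -0.106],
    [0, 0, 0],
    [0, 0, 0],
    [0, 0, 0],
    [0, 0, 0],
    [0, 0, 0],
    [0, 0, 0]
  ],
  "force": 25
}}

```text
time_s: 1.7
position: [0.246, 0.3518, 0.2101]
tool_rot: [[-0.922, -0.387, 0.0], [-0.387, 0.922, 0.0], [-0.0, 0.0, -1.0]]
ft_force: [0.7, 0.6, 0.4]
grip_width: 0.0851
gripper_force: 0.0
```

Call:
{"fn": "move_arm", "kwargs": {
  "jaw": [8.5, 8.5, 8.5, 8.5, 8.5, 8.5, 8.5, 8.5, 8.5, 8.5, 8.5, 8.5],
  "dp": [
    [-0.57, -3.6, 0],
    [-0.57, -3.6, 0],
    [-0.57, -3.6, 0],
    [-0.57, -3.6, 0],
    [-0.57, -3.6, 0],
    [-0.57, -3.6, 0],
    [-0.57, -3.6, 0],
    [-0.57, -3.6, 0],
    [-0.57, -3.6, 0],
    [-0.57, -3.6, 0],
    [0, -3.0, 0],
    [0, 0, 0]
  ],
  "turn": [
    [0, 0, 0],
    [0, 0, 0],
    [0, 0, 0],
    [0, 0, 0],
    [0, 0, 0],
    [0, 0, 0],
    [0, 0, 0],
    [0, 0, 0],
    [0, 0, 0],
    [0, 0, 0],
    [0, 0, 0],
    [0, 0, 0]
  ]
}}

```text
time_s: 2.7
position: [0.451, 0.0115, 0.2098]
tool_rot: [[-0.924, -0.383, 0.001], [-0.383, 0.924, -0.001], [-0.0, -0.001, -1.0]]
ft_force: [0.2, 0.2, 0.1]
grip_width: 0.0851
gripper_force: 0.0
```

```bash
cat > w.py <<'E'
from h import *
import sys
# world target xyz yaw(deg of tool y axis) -> remaining shift (cm) in tool axes
def rem(x,y,z,a):
    o=observe(); R=np.array(o["tool_rot"]); p=np.array(o["position"])
    print("pos",np.round(p,4),"yang",round(np.degrees(np.arctan2(R[1,1],R[0,1])),2),"zaxis",np.round(R[:,2],3),"w",o["grip_width"],o["gripper_force"],np.round(o["ft_force"],1),o["time_s"])
    print("shift cm",np.round(R.T@(np.array([x,y,z])-p)*100,2),"turnz",round(-np.radians(a)+np.arctan2(R[1,1],R[0,1]),3))
if __name__=="__main__": rem(*map(float,sys.argv[1:5]))
E
python3 w.py .452 .009 .049 112.7
```

```text
pos [0.451  0.0115 0.2098] yang 112.51 zaxis [ 0.001 -0.001 -1.   ] w 0.08513917898360195 0.0 [0.2 0.2 0.1] 2.7
shift cm [ 1.000e-02 -2.500e-01  1.608e+01] turnz -0.003
```

Call:
{"fn": "move_arm", "kwargs": {
  "jaw": [8.5, 8.5, 8.5, 8.5, 8.5],
  "dp": [
    [0, -0.25, 3],
    [0, 0, 3],
    [0, 0, 2],
    [0, 0, 2],
    [0, 0, 0]
  ],
  "turn": [
    [0, 0, 0],
    [0, 0, 0],
    [0, 0, 0],
    [0, 0, 0],
    [0, 0, 0]
  ]
}}

```text
time_s: 3.12
position: [0.448, 0.0141, 0.1073]
tool_rot: [[-0.922, -0.387, -0.006], [-0.387, 0.922, 0.002], [0.005, 0.004, -1.0]]
ft_force: [-0.7, 0.7, -0.3]
grip_width: 0.0849
gripper_force: 0.0
```

```bash
python3 - <<'E'
from h import *
a,_=cams.get_image("side"); b,d=cams.get_image("top")
cv2.imwrite("pics/s1.png",np.vstack([cv2.resize(x,None,fx=3,fy=3,interpolation=2)[:300*1] for x in (a[140:240,190:400,::-1],b[190:290,210:420,::-1])]))
E
python3 w.py .452 .009 .049 112.7
```

```text
pos [0.4499 0.0136 0.1104] yang 112.77 zaxis [-0.  0. -1.] w 0.08491735703248475 0.0 [ 0.2  0.9 -0. ] 3.2167
shift cm [-0.01 -0.51  6.14] turnz 0.001
```

View pics/s1.png

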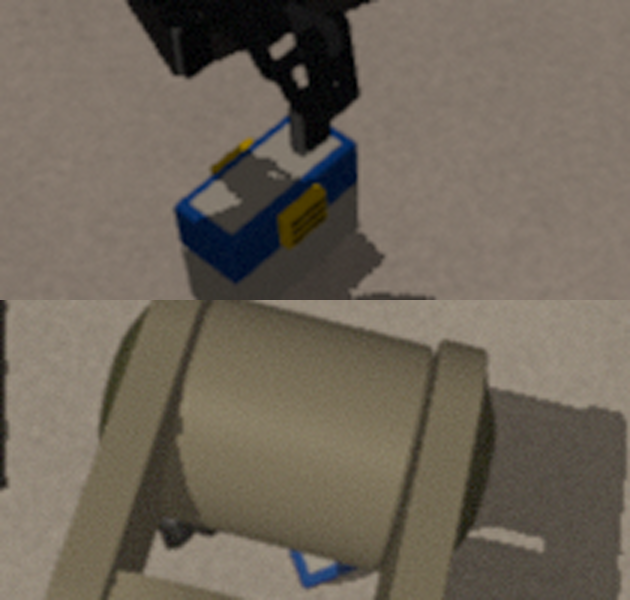

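Call:
{"fn": "move_arm", "kwargs": {
  "jaw": [8.5, 8.5, 8.5, 8.5, 8.5, 8.5, 8.5, 8.5, 8.5, 8.5],
  "dp": [
    [0, -0.5, 0],
    [0, 0, 0],
    [0, 0, 1],
    [0, 0, 1],
    [0, 0, 1],
    [0, 0, 1],
    [0, 0, 1],
    [0, 0, 1.1],
    [0, 0, 0],
    [0, 0, 0]
  ],
  "turn": [
    [0, 0, 0],
    [0, 0, 0],
    [0, 0, 0],
    [0, 0, 0],
    [0, 0, 0],
    [0, 0, 0],
    [0, 0, 0],
    [0, 0, 0],
    [0, 0, 0],
    [0, 0, 0]
  ]
}}

```text
time_s: 4.05
position: [0.4522, 0.0086, 0.0496]
tool_rot: [[-0.922, -0.387, 0.0], [-0.387, 0.922, -0.0], [-0.0, -0.0, -1.0]]
ft_force: [0.1, -0.2, -0.2]
grip_width: 0.0851
gripper_force: 0.0
```

```bash
python3 - <<'E'
from h import *
a,_=cams.get_image("side")
cv2.imwrite("pics/s2.png",cv2.resize(a[120:260,190:390,::-1],None,fx=4,fy=4,interpolation=2))
E
python3 w.py .452 .009 .049 112.7
```

```text
pos [0.4524 0.0086 0.0499] yang 112.76 zaxis [ 0.001 -0.    -1.   ] w 0.08488403437537642 0.0 [-0.5  0.1  0.5] 4.1
shift cm [0.03 0.05 0.09] turnz 0.001
```

View pics/s2.png

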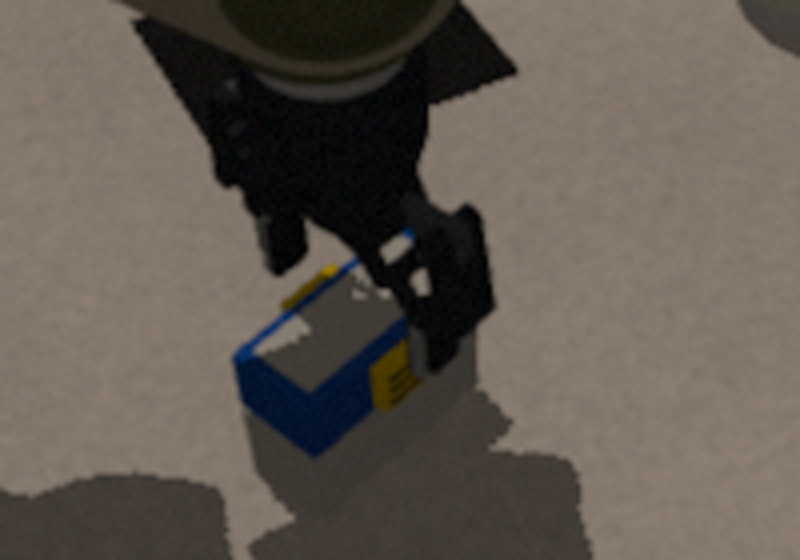

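Call:
{"fn": "move_arm", "kwargs": {
  "jaw": [8.5, 7.5, 6.5, 6.0, 5.5, 5.0, 4.5, 4.5, 4.5, 4.5, 4.5, 4.5],
  "dp": [
    [0, 0, 0.4],
    [0, 0, 0],
    [0, 0, 0],
    [0, 0, 0],
    [0, 0, 0],
    [0, 0, 0],
    [0, 0, 0],
    [0, 0, 0],
    [0, 0, 0],
    [0, 0, 0],
    [0, 0, 0],
    [0, 0, 0]
  ],
  "turn": [
    [0, 0, 0],
    [0, 0, 0],
    [0, 0, 0],
    [0, 0, 0],
    [0, 0, 0],
    [0, 0, 0],
    [0, 0, 0],
    [0, 0, 0],
    [0, 0, 0],
    [0, 0, 0],
    [0, 0, 0],
    [0, 0, 0]
  ],
  "force": 30
}}

```text
time_s: 5.1
position: [0.4524, 0.0087, 0.0463]
tool_rot: [[-0.922, -0.387, 0.002], [-0.387, 0.922, -0.0], [-0.002, -0.001, -1.0]]
ft_force: [-2.8, 1.3, 14.0]
grip_width: 0.0499
gripper_force: 28.5
```

```bash
python3 - <<'E'
from h import *
a,_=cams.get_image("side")
cv2.imwrite("pics/s3.png",cv2.resize(a[120:260,190:390,::-1],None,fx=4,fy=4,interpolation=2))
E
python3 w.py .452 .009 .049 112.7
```

```text
pos [0.4524 0.0088 0.0463] yang 112.76 zaxis [ 0.002 -0.    -1.   ] w 0.05040754978983434 28.50668638944626 [-2.3  0.5 14.4] 5.15
shift cm [ 0.03  0.04 -0.27] turnz 0.001
```

View pics/s3.png

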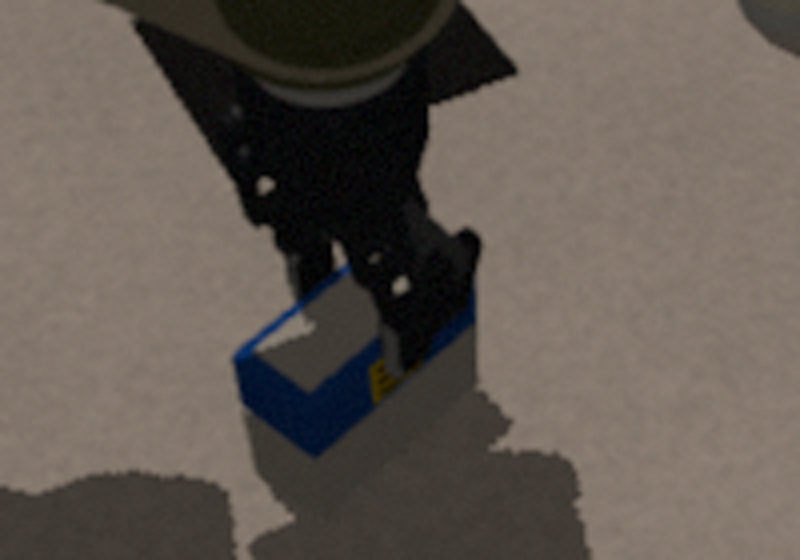

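Call:
{"fn": "move_arm", "kwargs": {
  "jaw": [4.5, 4.5, 4.5, 4.5, 4.5, 4.5, 4.5, 4.5, 4.5, 4.5, 4.5, 4.5],
  "dp": [
    [0, 0, -0.3],
    [0, 0, -0.5],
    [0, 0, -0.5],
    [0, 0, -0.7],
    [0, 0, -0.7],
    [0, 0, -0.7],
    [0, 0, -0.7],
    [0, 0, -0.7],
    [0, 0, -0.7],
    [0, 0, -0.7],
    [0, 0, -0.7],
    [0, 0, 0]
  ],
  "turn": [
    [0, 0, 0],
    [0, 0, 0],
    [0, 0, 0],
    [0, 0, 0],
    [0, 0, 0],
    [0, 0, 0],
    [0, 0, 0],
    [0, 0, 0],
    [0, 0, 0],
    [0, 0, 0],
    [0, 0, 0],
    [0, 0, 0]
  ]
}}

```text
time_s: 6.15
position: [0.4525, 0.0087, 0.1154]
tool_rot: [[-0.922, -0.387, 0.002], [-0.387, 0.922, -0.001], [-0.002, -0.001, -1.0]]
ft_force: [-0.8, -0.1, -2.1]
grip_width: 0.0496
gripper_force: 32.5
```

```bash
python3 - <<'E'
from h import *
a,_=cams.get_image("side")
cv2.imwrite("pics/s4.png",cv2.resize(a[100:260,190:390,::-1],None,fx=3.5,fy=3.5,interpolation=2))
E
python3 w.py .535 .276 .13 112.7
```

```text
pos [0.4522 0.0087 0.1147] yang 112.76 zaxis [ 0.001 -0.    -1.   ] w 0.04943424978855008 32.53763258457184 [ 0.6 -0.2 -1.3] 6.2
shift cm [-17.98  21.44  -1.53] turnz 0.001
```

View pics/s4.png

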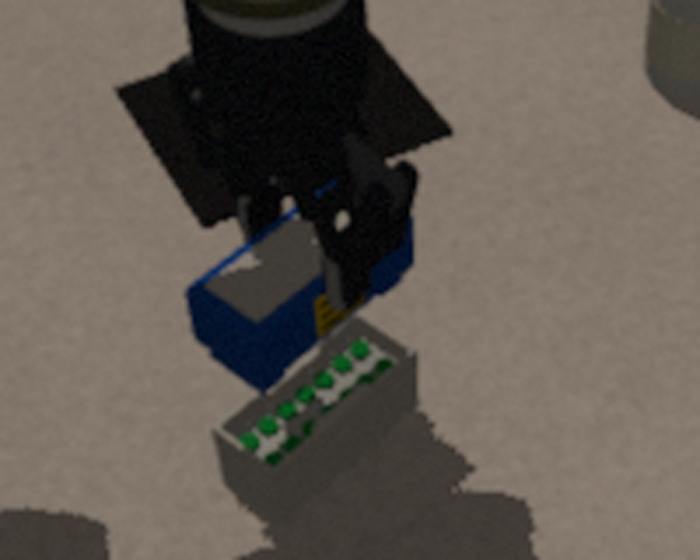

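Call:
{"fn": "move_arm", "kwargs": {
  "jaw": [4.5, 4.5, 4.5, 4.5, 4.5, 4.5, 4.5, 4.5, 4.5, 4.5, 4.5, 4.5],
  "dp": [
    [0, 0, -1.0],
    [-0.8, 1.0, -1.0],
    [-1.7, 2.0, 0],
    [-2, 2.4, 0],
    [-2, 2.4, 0],
    [-2, 2.4, 0],
    [-2, 2.4, 0],
    [-2, 2.4, 0],
    [-2, 2.4, 0],
    [-1.8, 2.1, 0],
    [-1.2, 1.4, 0],
    [-0.5, 0.6, 0]
  ],
  "turn": [
    [0, 0, 0],
    [0, 0, 0],
    [0, 0, 0],
    [0, 0, 0],
    [0, 0, 0],
    [0, 0, 0],
    [0, 0, 0],
    [0, 0, 0],
    [0, 0, 0],
    [0, 0, 0],
    [0, 0, 0],
    [0, 0, 0]
  ]
}}

```text
time_s: 7.2
position: [0.5347, 0.2789, 0.1331]
tool_rot: [[-0.921, -0.389, -0.001], [-0.389, 0.921, 0.0], [0.001, 0.0, -1.0]]
ft_force: [-0.9, -0.3, -2.1]
grip_width: 0.0496
gripper_force: 32.5
```

Call:
{"fn": "move_arm", "kwargs": {
  "jaw": [4.5, 4.5, 4.5, 4.5, 4.5, 4.5, 4.5, 4.5, 4.5, 4.5],
  "dp": [
    [0, 0, 0],
    [0, 0, 1.0],
    [0, 0, 1.5],
    [0, 0, 1.5],
    [0, 0, 1.5],
    [0, 0, 1.5],
    [0, 0, 1.5],
    [0, 0, 1.0],
    [0, 0, 0],
    [0, 0, 0]
  ],
  "turn": [
    [0, 0, 0],
    [0, 0, 0],
    [0, 0, 0],
    [0, 0, 0],
    [0, 0, 0],
    [0, 0, 0],
    [0, 0, 0],
    [0, 0, 0],
    [0, 0, 0],
    [0, 0, 0]
  ]
}}

```text
time_s: 8.03
position: [0.5345, 0.2759, 0.0388]
tool_rot: [[-0.922, -0.386, -0.001], [-0.386, 0.922, -0.0], [0.001, 0.0, -1.0]]
ft_force: [0.3, 0.6, -1.3]
grip_width: 0.0495
gripper_force: 32.5
```

```bash
python3 - <<'E'
from h import *
a,d=cams.get_image("side")
cv2.imwrite("pics/s5.png",cv2.resize(a[60:200,170:370,::-1],None,fx=3.5,fy=3.5,interpolation=2))
E
python3 w.py .535 .276 .0123 112.7
```

```text
pos [0.535  0.2762 0.0395] yang 112.72 zaxis [ 0.001  0.    -1.   ] w 0.049613817300830934 32.52788007259369 [ 0.   0.4 -1.3] 8.0833
shift cm [ 0.01 -0.02  2.72] turnz 0.0
```

View pics/s5.png

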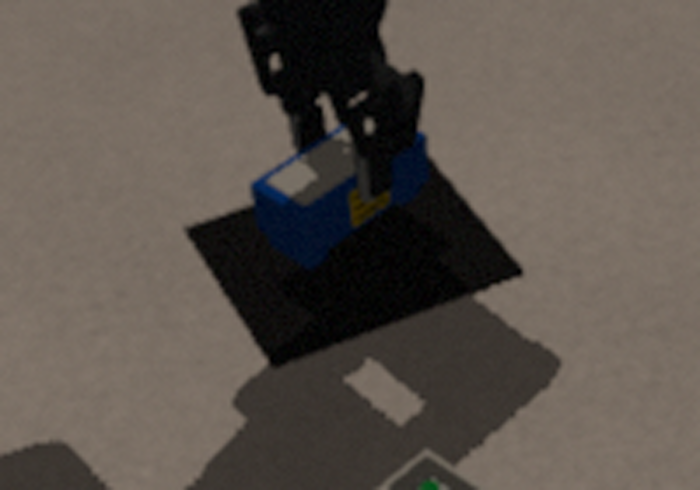

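Cover level over the mat (centre about (340,200) in the crop). Lower the rest, slowly.

Call:
{"fn": "move_arm", "kwargs": {
  "jaw": [4.5, 4.5, 4.5, 4.5, 4.5, 4.5, 4.5, 4.5, 4.5, 4.5],
  "dp": [
    [0, 0, 0.6],
    [0, 0, 0.6],
    [0, 0, 0.4],
    [0, 0, 0.3],
    [0, 0, 0.2],
    [0, 0, 0.2],
    [0, 0, 0.1],
    [0, 0, 0.1],
    [0, 0, 0],
    [0, 0, 0]
  ],
  "turn": [
    [0, 0, 0],
    [0, 0, 0],
    [0, 0, 0],
    [0, 0, 0],
    [0, 0, 0],
    [0, 0, 0],
    [0, 0, 0],
    [0, 0, 0],
    [0, 0, 0],
    [0, 0, 0]
  ]
}}

```text
time_s: 8.92
position: [0.5347, 0.2767, 0.0141]
tool_rot: [[-0.922, -0.387, 0.0], [-0.387, 0.922, 0.0], [-0.0, -0.0, -1.0]]
ft_force: [0.3, 1.3, -0.9]
grip_width: 0.0497
gripper_force: 32.5
```

Call:
{"fn": "move_arm", "kwargs": {
  "jaw": [4.5, 4.5, 4.5, 4.5],
  "dp": [
    [0, 0, 0.1],
    [0, 0, 0.1],
    [0, 0, 0],
    [0, 0, 0]
  ],
  "turn": [
    [0, 0, 0],
    [0, 0, 0],
    [0, 0, 0],
    [0, 0, 0]
  ]
}}

```text
time_s: 9.25
position: [0.5349, 0.2768, 0.0128]
tool_rot: [[-0.922, -0.387, 0.001], [-0.387, 0.922, 0.0], [-0.001, -0.0, -1.0]]
ft_force: [-2.2, -0.4, 5.2]
grip_width: 0.0495
gripper_force: 34.3
```

Contact at 5 N. Release and withdraw.

Call:
{"fn": "move_arm", "kwargs": {
  "jaw": [5, 5.5, 6, 6.5, 7, 7.5, 8, 8.5, 8.5, 8.5, 8.5, 8.5],
  "dp": [
    [0, 0, 0],
    [0, 0, 0],
    [0, 0, 0],
    [0, 0, 0],
    [0, 0, 0],
    [0, 0, 0],
    [0, 0, 0],
    [0, 0, 0],
    [0, 0, 0],
    [0, 0, 0],
    [0, 0, 0],
    [0, 0, 0]
  ],
  "turn": [
    [0, 0, 0],
    [0, 0, 0],
    [0, 0, 0],
    [0, 0, 0],
    [0, 0, 0],
    [0, 0, 0],
    [0, 0, 0],
    [0, 0, 0],
    [0, 0, 0],
    [0, 0, 0],
    [0, 0, 0],
    [0, 0, 0]
  ]
}}

```text
time_s: 10.25
position: [0.5347, 0.2767, 0.012]
tool_rot: [[-0.922, -0.387, 0.0], [-0.387, 0.922, -0.0], [-0.0, -0.0, -1.0]]
ft_force: [0.4, 0.4, 0.4]
grip_width: 0.0851
gripper_force: 0.0
```

Call:
{"fn": "move_arm", "kwargs": {
  "jaw": [8.5, 8.5, 8.5, 8.5, 8.5, 8.5, 8.5, 8.5, 8.5, 8.5, 8.5, 8.5],
  "dp": [
    [0, 0, -0.5],
    [0, 0, -1],
    [0, 0, -1],
    [0, 0, -1],
    [0, 0, -1],
    [0, 0, -2],
    [0, 0, -2],
    [0, 0, -2],
    [0, 0, -2],
    [0, 0, -2],
    [0, 0, -2],
    [0, 0, 0]
  ],
  "turn": [
    [0, 0, 0],
    [0, 0, 0],
    [0, 0, 0],
    [0, 0, 0],
    [0, 0, 0],
    [0, 0, 0],
    [0, 0, 0],
    [0, 0, 0],
    [0, 0, 0],
    [0, 0, 0],
    [0, 0, 0],
    [0, 0, 0]
  ]
}}

```text
time_s: 11.25
position: [0.5361, 0.2772, 0.1822]
tool_rot: [[-0.922, -0.387, 0.008], [-0.387, 0.922, 0.002], [-0.008, -0.001, -1.0]]
ft_force: [0.5, -0.2, 0.7]
grip_width: 0.0848
gripper_force: 0.0
```

```bash
python3 - <<'E'
from h import *
a,d=cams.get_image("side"); P=cloud("side",d)
cv2.imwrite("pics/s6.png",cv2.resize(a[60:260,170:390,::-1],None,fx=2.7,fy=2.7,interpolation=2))
m=cams.outline_of("side","blue_cover_mid")[0]["mask"]; print(np.round(np.percentile(P[m],[5,50,95],axis=0),3))
E
python3 w.py .535 .276 .0123 112.7
```

```text
[[0.479 0.237 0.012]
 [0.525 0.263 0.053]
 [0.579 0.299 0.058]]
pos [0.5347 0.2767 0.178 ] yang 112.76 zaxis [ 0.002  0.    -1.   ] w 0.08482233946868012 0.0 [0.4 0.1 0. ] 11.35
shift cm [ 0.03 -0.08 16.57] turnz 0.001
```

View pics/s6.png

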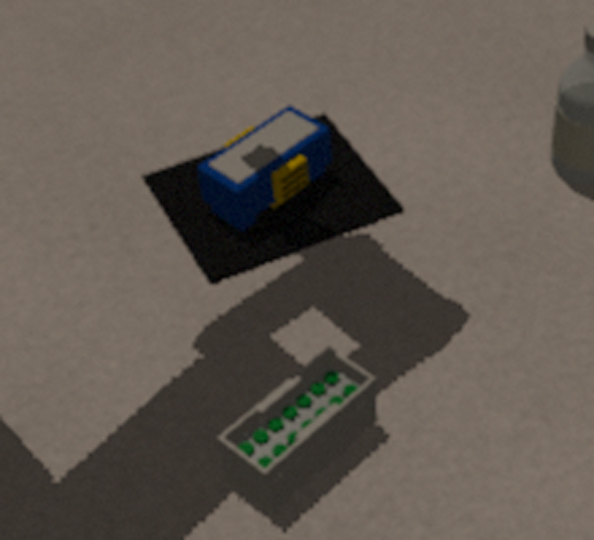

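The cover stands upright in the middle of the mat at (265,165), and the box stands at (297,420). The gripper is clear of both.

```bash
python3 -c "
from rig import ticket
print(ticket.close_job())"
```

```text
the job is handed in; nothing more can be done
None
```

The blue cover is off its box and standing upright in the middle of the black mat, the box is still standing on the bench, the robot never went near the grey-covered box, and the job is handed in (no verdict came back).

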